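Snap the stage plate into the microscope base

ROBOT

A 6-joint arm with a two-finger parallel gripper is mounted at the origin on the work surface. World frame = base frame: x ahead of the robot, y to its left, z up, the work surface at z = 0. Lengths are in m, angles in degrees, forces in N, time in s.
With the tool pointing down it reaches from about 0.35 to 0.725 m from the base axis. Payload 4.3 kg.
Tool frame: the origin (TCP) lies at the very end of the fingers, on their centre line; the grasp point (between the pads) lies 19 mm behind it (manip.grip_point_offset is the z of the grasp point in the tool frame, in m); z points along the fingers, y is the line along which they close (so a half turn about z gives the same grasp; the last joint's range is limited). The gripper opens to 85 mm and grips with 20 to 120 N. Pads are 22 mm wide; open, the fingers measure 114 mm over their backs; the gripper's body (76 mm by 85 mm) begins 54 mm behind the grasp point. The pads swing forward as they close: fully open they stand 13 mm farther back than shut.
Start: joints at [-81.721, 21.618, 4.641, 73.018, 0, 83.68], TCP at [0.145, -0.556, 0.231] pointing down, gripper open.
Joint ranges: [-156.06, 156.06], [-48.1, 94.91], [-58.44, 69.94], [-101.28, 121.22], [-78.64, 73.56], [-180, 180]. Speed limits (degrees/s): [147.25, 147.25, 180, 180, 180, 180].

INTERFACE

Orientations are given as a 3x3 rotation matrix whose columns are the frame's x, y, z axes.
In Python, from plant import manip gives the robot as it stands.
- The arm moves only by the shell command python3 -m inch 'ROWS' [OPENING] [FORCE]. ROWS is JSON, one flat list of numbers, 6 for each row, row after row: the shift along the tool's x, y, z in m, then the turn, a rotation vector about the tool's x, y, z in rad. In form: [dx, dy, dz, rx, ry, rz, dx, dy, dz, rx, ry, rz, ...]. A call has 1 to 12 rows; each row shifts and turns the commanded pose from where the row before left it, along the tool's axes as they then stand; what a row does not reach is not made up. A row lasts 1/8 s, in which the tool goes at most 62.5 mm and 10.7 degrees, less where a joint would pass 70% of its speed; a pose out of reach is approached as far as the arm can. A call with a gripper value outside its range is refused whole. OPENING is the opening, from 0 (shut) to 1 (fully open), set as the call begins (- or left out, the last holds). The fingers move at their own pace and stop on an object; FORCE is the grip in N (left out, the last holds). Time passes only in rows, so rows that do not move let the fingers close. It gives the time, the measured TCP pose, the force and the opening at its end, in the units of the state.
- manip.get_obs(): the state, without advancing time (a new reading comes with each control period).
- manip.camera(name): name is "side" or "top" or "wrist"; returns a dict with "frame" (420x560x3 uint8, blue, green, red), "depth" (420x560 float32, m along the optical axis (not along the pixel's ray), 0 where there is no reading), "fx", "fy", "cx", "cy" (pixels), "cam_to_world" (4x4, takes a point from camera to world coordinates). Camera axes: x right, y down, z forward; pixel columns grow to the right and rows downward; lengths in m; the calibration is good to about 2 mm. A picture is of the moment at which its call begins.
- manip.finish_job(): hands the job in, once; it reports no verdict.
The state is a dict: "t": time; "joint_pos": joint angles; "qd": joint speeds; "joint_efforts": joint torques, N m; "ee_pos": TCP position; "tcp_rot": TCP orientation; "contact_force": force on the tool from outside, world axes, zero at the start; "wrist_torque": the same for the moment, N m; "grip_width": opening from 0.0 (shut) to 1.0 (fully open).
Only numpy, scipy, OpenCV 4.12 (cv2) and the standard library are available. Lean on these libraries where they do the work, as an engineer would, in place of code of your own. Each camera call takes 0.05 s, during which the arm holds its last target. There are 200 camera calls.

TASK

The grey stage plate lies loose in the round recess of the white microscope base: take the pusher from its holder and, with the pusher and never with the fingers, press the plate straight down past its catches until it sits fully home on the seat inside the recess, however deep that lies, and keep it pressed down there with about 12 N for about a second, never letting the force on it pass 20 N, which would crack it. Then put the pusher back upright in its holder, and leave everything else on the bench where it is.

Things in the scene. Friction and masses are not known exactly. Their poses are not given: they have to be found in the camera images.
- stage_base: white painted microscope base, a fixed block 140 (x) x 120 (y) x 45 mm high; origin under its centre, z up. In its top, at the centre, a round recess of 62.5 mm diameter with a flat rigid seat inside, set 16 to 21 mm below the top face (each time different, not measured); a low steel boss (26 mm wide, 10 mm high) on top, 54 mm from the centre along +x. Four small sprung steel balls stick out 3 mm from the recess wall, 6 mm below the top face, on the diagonals
- recess_mouth (a point): centre of the recess at the level of the base's top face (45 mm above the bench)
- plate: grey stage plate, a loose disc of 60 mm diameter and 16 mm thick, 130 g, with a tapered lower edge (the upper part 57 mm across); origin at the centre of its underside, z up. At the start it rests loosely and level on the four balls, its top about 8.5 mm above the base's top face, so it has 8 to 14 mm to travel; home, it stands on the seat, its top flush with the base's top or up to 5 mm below
- plate_top (a point): centre of the plate's flat top face (16 mm above its origin). Pressing it past the balls takes 7 to 15 N, most of it in the first 1 to 4 mm; then it snaps past them to about flush or a little lower. From there it slides on to the rigid seat, 0 to 5 mm below flush, against up to 5 N of friction; on the seat the force rises steeply. Over 20 N from the pusher cracks it
- pusher: hand pusher, 150 g or so, 92 mm tall: a round white foot of 34 mm diameter and 14 mm thick, above it a straight round aluminium shaft of 20 mm diameter from 14 to 82 mm height, topped by a knob of 25 mm diameter, 10 mm thick. Origin at the centre of the foot's flat underside, z up the shaft. Stands upright in the holder at the start
- pusher_grip (a point): point on the shaft's axis at 60 mm above the underside of the foot, a good height to grip it
- holder: fixed grey holder: an 80 x 80 x 6 mm plate with a round upright collar at its centre, 46 mm inside, 56 mm outside diameter, top 18 mm above the bench. The pusher's foot stands inside the collar on the 6 mm plate. Origin under the plate's centre, z up
- petri_dish: bystander, loose: clear shallow dish, 90 mm across, 15 mm high; origin under its centre
- vial_a: bystander, loose: small glass vial with black cap, 24 mm across, 50 mm high; origin under its centre
- vial_b: bystander, loose: second glass vial, the same
- wash_bottle: bystander, loose: white wash bottle with bent spout, 68 mm across, 195 mm high; origin under its centre
- tweezers: bystander, loose: steel tweezers lying flat, about 120 mm long, 10 mm high; origin under the middle, x along them
- marker: bystander, loose: white marker pen with black cap, lying, 130 mm long, 15 mm high, x along it
- weigh_boat: bystander, loose: small open white weighing tray, 60 x 60 x 15 mm; origin under its centre
Things that resemble listed ones, but are neither listed nor needed, are in the scene too. What is shaped like the plate but orange is not meant.

How it is judged:
By the outcome, as a careful person would: the job done as asked, in the order asked, and still so for the second after the job is handed in, with the robot touching nothing.
It also fails if it takes over 61 s, if anything falls off the work surface, if the arm or the gripper's body presses on something with over 40 N, if the wrist force passes 120 N, or if a joint passes its speed limit or range.

## Working session

There is one attempt and no reset: what is moved stays moved. The work goes in short steps, Python scripts to look and compute and a shell command to move; the robot and the scene stay as the last step left them, time stands still between calls to the robot, and variables do not carry over. Pictures are saved under pics/ and viewed, on a budget of 10 in all, crops included, one or two more only if the job needs it, and the job is handed in when it is done.

```bash
mkdir -p pics; ls; python3 - <<'E'
from plant import manip
import cv2,numpy as np
for n in ("top","side"):
    c=manip.camera(n); cv2.imwrite(f"pics/{n}0.png",c["frame"]); np.savez(f"{n}0.npz",**c)
    print(n,c["fx"],c["cx"],c["cy"],np.round(c["cam_to_world"],3).tolist())
o=manip.get_obs();print(o, manip.grip_point_offset)
E
```

```text
pics
top 523.6030184161283 278.8900995712615 202.81219219411824 [[0.011, -0.987, 0.162, 0.299], [-1.0, -0.013, -0.01, 0.018], [0.012, -0.162, -0.987, 1.52], [0.0, 0.0, 0.0, 1.0]]
side 489.36880702622506 273.95178367789214 211.2142831003745 [[-0.958, -0.138, 0.25, 0.221], [-0.285, 0.498, -0.819, 1.074], [-0.012, -0.856, -0.516, 0.748], [0.0, 0.0, 0.0, 1.0]]
{'t': 0.1, 'joint_pos': array([-8.17221541e+01,  2.16582857e+01,  4.57083263e+00,  7.30172032e+01,
        1.30597222e-03,  8.36794887e+01]), 'qd': array([-0.14293588, -0.00618488,  0.14650424, -0.1537984 ,  0.05183336,
        0.05154199]), 'joint_efforts': array([ 8.95284502e-04, -4.64692676e+01,  2.70583570e+01,  1.20970604e-02,
       -1.05467841e-04, -4.92650784e-06]), 'ee_pos': array([ 0.14484551, -0.55586146,  0.23045022]), 'tcp_rot': array([[ 9.67716430e-01,  2.52041374e-01, -2.40425407e-04],
       [ 2.52041389e-01, -9.67714761e-01,  1.81084654e-03],
       [ 2.23745035e-04, -1.81298310e-03, -9.99998332e-01]]), 'contact_force': array([-0.43248448, -0.21811727, -0.3332901 ]), 'wrist_torque': array([-0.00432527, -0.00952931, -0.021231  ]), 'grip_width': 1.0063891810535517} -0.0187
```

View pics/top0.png

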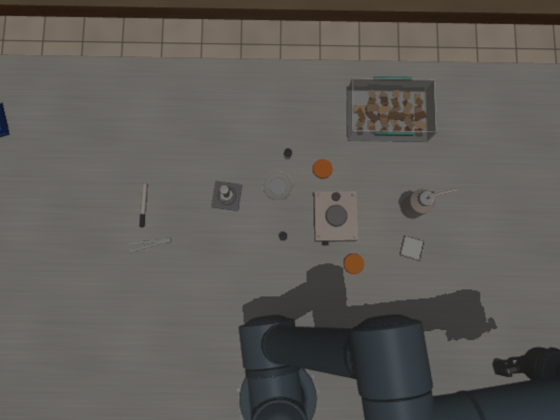

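View pics/side0.png

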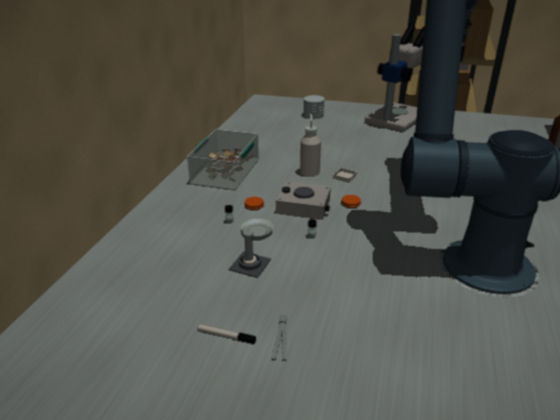

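The top view shows the pusher and holder near (227,195), the base at (336,216) with the plate at (337,216), vials at (288,153) and (283,236), and the dish at (279,186). The side view agrees. I'll enlarge these areas and compute positions.

```bash
cat > h.py <<'E'
import numpy as np
def pt(c,u,v,z=None):
    T=c["cam_to_world"];r=T[:3,:3]@np.array([(u-c["cx"])/c["fx"],(v-c["cy"])/c["fy"],1.])
    if z is None: s=float(c["depth"][int(round(v)),int(round(u))])
    else: s=(z-T[2,3])/r[2]
    return T[:3,3]+s*r
def cloud(c):
    h,w=c["depth"].shape;v,u=np.mgrid[:h,:w];d=c["depth"]
    p=np.stack([(u-c["cx"])/c["fx"]*d,(v-c["cy"])/c["fy"]*d,d],-1)
    T=c["cam_to_world"];P=p@T[:3,:3].T+T[:3,3];P[d==0]=np.nan;return P
E
python3 - <<'E'
import numpy as np,cv2
from h import *
c=dict(np.load("top0.npz"));P=cloud(c)
cr=c["frame"][140:275,195:375];cv2.imwrite("pics/top0c.png",cv2.resize(cr,None,fx=4.4,fy=4.4,interpolation=cv2.INTER_CUBIC))
for n,u,v in(("knob",226,189),("holder",227,196),("plate",337,216),("boss",336,197),("basecorner",350,235),("vial",288,153),("vial",283,236),("dish",279,186),("dark",325,243),("or",323,169),("or",354,264)):print(n,np.round(pt(c,u,v),4))
np.set_printoptions(linewidth=220)
print((P[180:214:2,212:244:2,2]*1000).round())
m=(P[...,2]>.04)&(P[...,2]<.049);m[:, :310]=0;m[:,365:]=0;m[:185]=0;m[245:]=0
print(m.sum(),cv2.minAreaRect(P[m][:,:2].astype(np.float32)))
m=(P[...,2]>.050)&(P[...,2]<.06);m[:, :310]=0;m[:,365:]=0;m[:185]=0;m[245:]=0
print(m.sum(),cv2.minAreaRect(P[m][:,:2].astype(np.float32)),np.nanmedian(P[m],axis=0))
m=(P[...,2]>.08)&(P[...,2]<.11);m[:, :205]=0;m[:,255:]=0;m[:175]=0;m[220:]=0
print(m.sum(),cv2.minAreaRect(P[m][:,:2].astype(np.float32)),np.nanmedian(P[m],axis=0))
E
```

```text
knob [0.5697 0.1487 0.0996]
holder [0.5628 0.1519 0.0277]
plate [ 0.5041 -0.1623  0.0588]
boss [ 0.5594 -0.1605  0.0534]
basecorner [ 0.4524 -0.2008  0.0428]
vial [ 0.6874 -0.0229  0.05  ]
vial [ 0.4464 -0.0106  0.0518]
dish [5.997e-01 1.600e-03 2.000e-04]
dark [ 0.4302 -0.1313  0.0275]
or [ 0.6482 -0.1269  0.0206]
or [ 0.3722 -0.2158  0.0125]
[[  0.   1.   1.  -8.   1.   1.  -0.  -2.   1.  -1.  -0.  -3.  -1.   8.   1.   7.]
 [  1.   2.   1.   5.   3.   5.  10.  -1.  -1.   1.  -1.  -1.  -3.   3.   6.  -2.]
 [ -4.   2.   9.   0.   3.   7.   8.   1.   6.   7.   2.   7.   5.   4.   4.   5.]
 [  1.  10.   9.   3.  96. 100. 103.  95.  26.  16.  11.  13.   3.   0.   5.   4.]
 [ -3.   7.   0.   5.  99. 103. 101. 104.  14.  15.  26.   5.   5.   8.   4.  -5.]
 [ -2.   6.   8.  22.  96.  99.  96.  97.  22.  16.   9.  17.   6.   6.   8.   1.]
 [ -2.   5.  11.  13.  11.  98.  99. 101.  54.  19.   2.  24.   7.   8.   6.   1.]
 [  5.  12.  17.   7.   6.  42.  70.  68.  45.  20.   6.  18.   7.   5.   1.  -1.]
 [  6.  10.  12.  17.   8.  23.  29.  36.  29.  16.   8.  26.   6.   7.  -1.   3.]
 [  4. 
[... 365 characters left out ...]
.   6.   7.   1.   5.   8.   3.  -1.   4.]
 [ -3.   1.   1.   1.   5.  -4.   8.  11.   6.   6.   9.   7.   7.   1.  -4.  -1.]
 [  6.   6.  -1.   3.  -4.   5.   3.  -1.   1.   1.   1.  -6.   5.   4.   3.   0.]
 [ -3.  -2.  -4.  -1.   3.   2.  -6.   4.   3.   3.  -2.   1.   7.  -4.  -3.  11.]]
1383 ((0.5095294713973999, -0.15918868780136108), (0.13916565477848053, 0.12073676288127899), 0.7326487302780151)
446 ((0.5089720487594604, -0.1583276093006134), (0.1384575068950653, 0.11675760895013809), 2.906090021133423) [ 0.51344012 -0.1586812   0.05298247]
64 ((0.5703749656677246, 0.15697763860225677), (0.02400939166545868, 0.022075237706303596), 6.136594772338867) [0.56999063 0.15695858 0.09802316]
```

View pics/top0c.png

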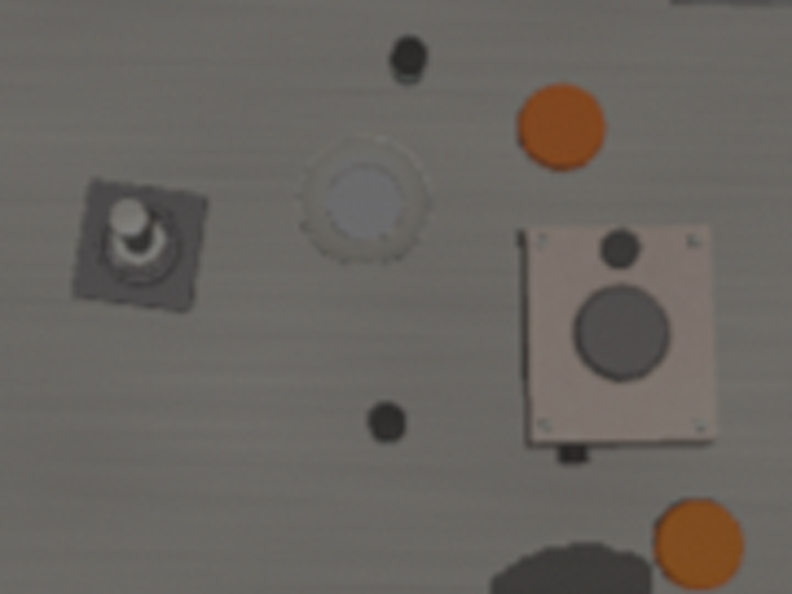

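```bash
python3 -m inch '[0,0,-0.008,0,0,-0.1645, 0,0,-0.008,0,0,-0.1645, 0,0,-0.008,0,0,-0.1645, 0,0,-0.008,0,0,-0.1645, 0,0,-0.008,0,0,-0.1645, 0,0,-0.008,0,0,-0.1645, 0,0,-0.008,0,0,-0.1645, 0,0,-0.008,0,0,-0.1645]' 1 40
python3 - <<'E'
import numpy as np
from h import *
c=dict(np.load("top0.npz"))
print("knob",pt(c,195+129.5/4.4-.4,140+217/4.4-.4,.098),"holder",pt(c,195+141/4.4-.4,140+245/4.4-.4,.006),"plate",pt(c,195+621.5/4.4-.4,140+333/4.4-.4,.0535))
E
```

```text
t: 1.1
ee_pos: [0.1449, -0.5561, 0.295]
tcp_rot: [[-0.005, 1.0, -0.0], [1.0, 0.005, 0.001], [0.001, -0.0, -1.0]]
contact_force: [0.1, -0.1, 0.6]
grip_width: 1.0
knob [0.57015865 0.15430039 0.098     ] holder [0.5687963  0.15496282 0.006     ] plate [ 0.50682924 -0.15971751  0.0535    ]
```

```bash
python3 -m inch '[0.0444,0.0266,0,0,0,0, 0.0444,0.0266,0,0,0,0, 0.0444,0.0266,0,0,0,0, 0.0444,0.0266,0,0,0,0, 0.0444,0.0266,0,0,0,0, 0.0444,0.0266,0,0,0,0, 0.0444,0.0266,0,0,0,0, 0.0444,0.0266,0,0,0,0, 0.0444,0.0266,0,0,0,0, 0.0444,0.0266,0,0,0,0, 0.0444,0.0266,0,0,0,0, 0.0444,0.0266,0,0,0,0]'
python3 -m inch '[0.0444,0.0266,0.01,0,0,0, 0.0444,0.0266,0.01,0,0,0, 0.0444,0.0266,0.01,0,0,0, 0.0444,0.0266,0.01,0,0,0, 0,0,0,0,0,0]'
python3 - <<'E'
from plant import manip
import cv2,numpy as np
c=manip.camera("wrist"); cv2.imwrite("pics/w1.png",c["frame"]); np.savez("w1.npz",**c)
print(c["fx"],np.round(c["cam_to_world"],3).tolist(),manip.get_obs()["ee_pos"])
E
```

```text
t: 2.6
ee_pos: [0.4645, -0.022, 0.295]
tcp_rot: [[-0.0, 1.0, -0.0], [1.0, 0.0, -0.0], [-0.0, -0.0, -1.0]]
contact_force: [1.0, -0.1, -0.2]
grip_width: 0.998
t: 3.22
ee_pos: [0.5706, 0.1565, 0.2527]
tcp_rot: [[-0.004, 1.0, -0.003], [1.0, 0.004, -0.0], [-0.0, -0.003, -1.0]]
contact_force: [-0.5, -0.7, 0.6]
grip_width: 0.997
304.6809474559011 [[1.0, 0.006, -0.001, 0.569], [0.005, -0.954, -0.3, 0.234], [-0.003, 0.3, -0.954, 0.395], [0.0, 0.0, 0.0, 1.0]] [0.5701209  0.1549018  0.25364384]
```

View pics/w1.png

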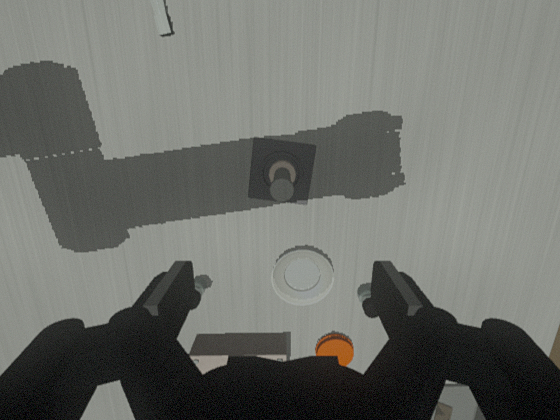

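The wrist view shows the knob at about (282,189), with the holder plate from (250,138) to (315,205) and the fingers clear on both sides.

```bash
python3 - <<'E'
import numpy as np,cv2
from h import *
c=dict(np.load("w1.npz"));P=cloud(c)
print(pt(c,282,189,.098),pt(c,282,189))
m=(P[...,2]>.09)&(P[...,2]<.11);m[:170]=0;m[210:]=0;m[:,:260]=0;m[:,305:]=0
v,u=np.nonzero(m);print(len(v),u.mean(),v.mean(),P[m].mean(0),P[m][:,:2].min(0),P[m][:,:2].max(0))
print("holder c",np.mean([pt(c,*q,.006) for q in((256,138),(316,147),(308,204),(249,196))],0))
E
```

```text
[0.56847486 0.15820896 0.098     ] [0.56847484 0.15820737 0.09799373]
473 281.5158562367865 189.35940803382664 [0.56798777 0.15769807 0.09757935] [0.55614926 0.14516165] [0.57966626 0.16908861]
holder c [0.56842095 0.15739836 0.006     ]
```

```bash
python3 -m inch '[0.002,-0.0015,0.0295,0,0,0, 0,0,0.0295,0,0,0, 0,0,0.0295,0,0,0, 0,0,0.0295,0,0,0, 0,0,0.0295,0,0,0, 0,0,0.0295,0,0,0, 0,0,0.0295,0,0,0, 0,0,0,0,0,0,0,0,0,0,0,0]'
python3 -m inch '[0,0,0,0,0,0,0,0,0,0,0,0,0,0,0,0,0,0,0,0,0,0,0,0,0,0,0,0,0,0,0,0,0,0,0,0]' 0 80
```

```text
t: 4.4
ee_pos: [0.5695, 0.1553, 0.0502]
tcp_rot: [[0.001, 1.0, 0.001], [1.0, -0.001, -0.0], [-0.0, 0.001, -1.0]]
contact_force: [0.3, -0.3, 0.6]
grip_width: 1.0
t: 5.15
ee_pos: [0.5692, 0.156, 0.0492]
tcp_rot: [[-0.0, 1.0, 0.0], [1.0, 0.0, 0.0], [0.0, 0.0, -1.0]]
contact_force: [-1.5, -0.0, 4.9]
grip_width: 0.229
```

```bash
python3 -m inch '[0,0,0,0,0,0,0,0,-0.01,0,0,0,0,0,-0.02,0,0,0,0,0,-0.03,0,0,0,0,0,-0.03,0,0,0,0,0,-0.03,0,0,0,0,0,-0.01,0,0,0,0,0,0,0,0,0,0,0,0,0,0,0]'
python3 - <<'E'
from plant import manip
import cv2,numpy as np
from h import *
o=manip.get_obs();print(o["t"],o["ee_pos"],o["contact_force"],o["wrist_torque"],o["grip_width"])
cs=manip.camera("side");np.savez("s2.npz",**cs)
c=manip.camera("wrist");np.savez("w2.npz",**c)
a=cs["frame"]
# pixel where pusher should be
T=np.linalg.inv(cs["cam_to_world"]);p=T@np.r_[o["ee_pos"],1];u=cs["fx"]*p[0]/p[2]+cs["cx"];v=cs["fy"]*p[1]/p[2]+cs["cy"];print(u,v)
u0,v0=int(u)-60,int(v)-60
A=cv2.resize(a[v0:v0+140,u0:u0+120],None,fx=4,fy=4,interpolation=cv2.INTER_CUBIC)
print(u0,v0);cv2.imwrite("pics/s2.png",A)
E
```

```text
t: 6.28
ee_pos: [0.5681, 0.1557, 0.1772]
tcp_rot: [[0.0, 1.0, -0.003], [1.0, -0.0, -0.001], [-0.001, -0.003, -1.0]]
contact_force: [-0.5, -1.5, -2.1]
grip_width: 0.229
6.275 [0.56814589 0.15573889 0.17721922] [-0.51013047 -1.52312336 -2.07275473] [0.0505882  0.03218679 0.00937368] 0.22914019572778963
246.5254450232052 204.2626782533843
186 144
```

View pics/s2.png

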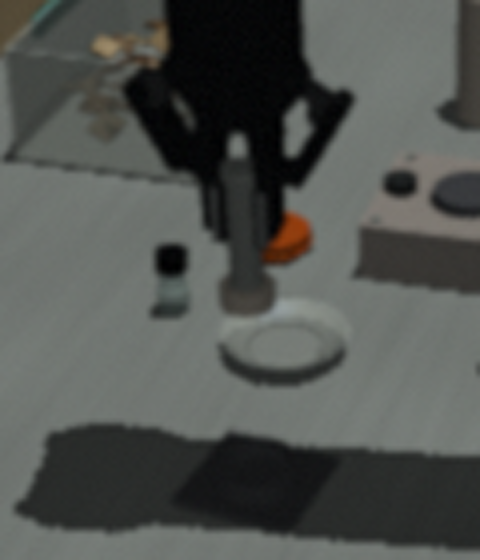

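The pusher is held and looks upright: foot at crop (247,297), knob at (236,150). I'll check its tilt numerically from the depth data.

```bash
python3 - <<'E'
import numpy as np,cv2
from h import *
c=dict(np.load("s2.npz"));P=cloud(c)
def proj(c,p):
    p=np.linalg.inv(c["cam_to_world"])@np.r_[p,1];return c["fx"]*p[0]/p[2]+c["cx"],c["fy"]*p[1]/p[2]+c["cy"]
X,Y=.5681,.1557
for z in(.134,.226):print(z,[(x-186)*4 if i==0 else (x-144)*4 for i,x in enumerate(proj(c,[X,Y,z]))])
m=(abs(P[...,0]-X)<.03)&(abs(P[...,1]-Y)<.03)&(P[...,2]>.12)&(P[...,2]<.178)
for a in np.arange(.12,.178,.006):
    q=P[m&(P[...,2]>a)&(P[...,2]<=a+.006)]
    if len(q):print(round(a,3),len(q),q[:,0].min().round(4),q[:,0].max().round(4),np.median(q[:,1]).round(4),np.percentile(q[:,1],95).round(4))
c=dict(np.load("w2.npz"));P=cloud(c);print("wrist foot",proj(c,[X,Y,.134]),proj(c,[X,Y,.148]))
m=(abs(P[...,0]-X)<.03)&(abs(P[...,1]-Y)<.03)&(P[...,2]>.12)&(P[...,2]<.178)
for a in np.arange(.12,.178,.006):
    q=P[m&(P[...,2]>a)&(P[...,2]<=a+.006)]
    if len(q):print(round(a,3),len(q),q[:,0].min().round(4),q[:,0].max().round(4),np.median(q[:,1]).round(4),np.percentile(q[:,1],95).round(4))
u,v=proj(c,[X,Y,.14]);u,v=int(u),int(v);cv2.imwrite("pics/w2.png",cv2.resize(c["frame"][v-90:v+50,u-80:u+80],None,fx=4,fy=4));print(u-80,v-90)
E
```

```text
0.134 [np.float64(245.1821008370988), np.float64(304.22886675445307)]
0.226 [np.float64(238.6874110690568), np.float64(166.63993812940998)]
0.132 17 0.5526 0.5804 0.1676 0.1705
0.138 31 0.5509 0.5839 0.1686 0.1738
0.144 63 0.5518 0.5857 0.1639 0.172
0.15 23 0.558 0.5833 0.1624 0.1663
0.156 16 0.5598 0.5769 0.1629 0.1655
0.162 18 0.5591 0.5752 0.1617 0.1653
0.168 17 0.5598 0.574 0.1633 0.1658
0.174 10 0.5597 0.5748 0.1631 0.1675
wrist foot (np.float64(284.67039264937375), np.float64(233.3374023009998)) (np.float64(284.7754536354218), np.float64(242.14633083205115))
0.132 64 0.551 0.5809 0.1716 0.1731
0.138 145 0.5507 0.5832 0.1714 0.1732
0.144 1018 0.5504 0.5831 0.1651 0.1724
0.15 116 0.5568 0.5765 0.1653 0.1666
0.156 136 0.5572 0.5763 0.1654 0.1666
0.162 142 0.5569 0.5766 0.1654 0.1665
0.168 165 0.5569 0.5766 0.1654 0.1666
0.174 108 0.557 0.5764 0.1654 0.1666
204 146
```

View pics/w2.png

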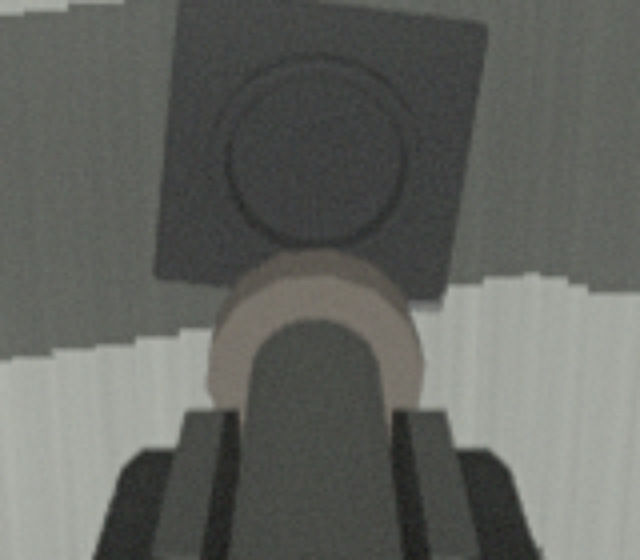

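The shaft edges are constant to 0.1 mm over its height, so the pusher is vertical. The wrist camera's frame is offset about (-1.4, +0.9) mm from the TCP. Next I go to the base and view the plate with the same camera.

```bash
python3 -m inch '[-0.02,-0.0036,-0.0025,0,0,0, -0.0433,-0.0076,-0.0025,0,0,0, -0.0433,-0.0076,-0.0025,0,0,0, -0.0433,-0.0076,-0.0025,0,0,0, -0.0433,-0.0076,-0.0025,0,0,0, -0.0433,-0.0076,-0.0025,0,0,0, -0.0433,-0.0076,-0.0025,0,0,0, -0.0433,-0.0076,-0.0025,0,0,0, -0.023,-0.004,0,0,0,0, 0,0,0,0,0,0, 0,0,0,0,0,0]'
python3 - <<'E'
from plant import manip
import cv2,numpy as np
from h import *
c=manip.camera("wrist");np.savez("w3.npz",**c);o=manip.get_obs();print(o["ee_pos"],o["contact_force"],o["tcp_rot"])
cv2.imwrite("pics/w3.png",cv2.resize(c["frame"][100:330,140:430],None,fx=2.6,fy=2.6))
E
```

```text
t: 7.75
ee_pos: [0.5076, -0.19, 0.1986]
tcp_rot: [[0.0, 1.0, -0.001], [1.0, -0.0, 0.001], [0.001, -0.001, -1.0]]
contact_force: [1.2, 0.5, -1.1]
grip_width: 0.225
[ 0.50786594 -0.18960501  0.19863502] [-0.25860467  0.75746977 -1.30457211] [[-4.73904857e-04  9.99999763e-01 -5.00407599e-04]
 [ 9.99999782e-01  4.74134344e-04  4.58580801e-04]
 [ 4.58817953e-04 -5.00190166e-04 -9.99999770e-01]]
```

View pics/w3.png

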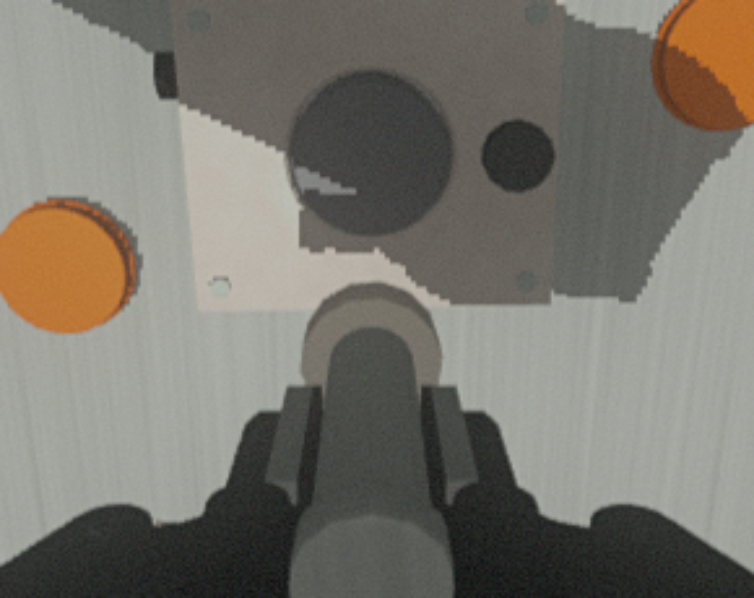

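The plate disc spans columns 290–452 and rows 72–235 of the crop, so its centre is at about (371,153). It sits level in the recess, and the pusher foot is centred at column 371.

```bash
python3 - <<'E'
import numpy as np,cv2
from h import *
c=dict(np.load("w3.npz"));P=cloud(c)
p=pt(c,282.4,158.7,.0535);print("plate cam",p)
m=(P[...,2]>.0495)&(P[...,2]<.058);m[:125]=0;m[195:]=0;m[:,245:320]&=True;m[:,:245]=0;m[:,320:]=0
k,l,s,ce=cv2.connectedComponentsWithStats(m.astype(np.uint8));i=1+np.argmax(s[1:,4]);q=P[l==i];print(s[i],ce[i],q.min(0),q.max(0),(q.min(0)+q.max(0))/2,np.median(q[:,2]))
E3=[.5078,-.1898,.1986]
m=(abs(P[...,0]-E3[0])<.02)&(abs(P[...,1]-E3[1])<.03)
a=E3[2]-.177
q=P[m&(P[...,2]>.152+a)&(P[...,2]<.172+a)]
sh=np.array([(np.percentile(q[:,0],.5)+np.percentile(q[:,0],99.5))/2,np.percentile(q[:,1],95)-.01]);print("shaft cam",sh,q[:,0].min(),q[:,0].max())
print("move dxyz world",p[:2]-sh)
q=P[(P[...,2]>.042)&(P[...,2]<.048)];q=q[(abs(q[:,0]-.507)<.08)&(abs(q[:,1]+.16)<.07)];print(np.median(q[:,2]),cv2.minAreaRect(q[:,:2].astype(np.float32)))
E
```

```text
plate cam [ 0.50632255 -0.1563821   0.0535    ]
[ 253  131   60   60 2792] [282.14004298 160.62679083] [ 0.47824745 -0.18724059  0.04952644] [ 0.53452909 -0.13103152  0.05466189] [ 0.50638827 -0.15913606  0.05209416] 0.05251550393850088
shaft cam [ 0.5063919  -0.18911905] 0.49651660756144567 0.516267186231919
move dxyz world [-6.93512603e-05  3.27369525e-02]
0.04491740954890572 ((0.5061658620834351, -0.1595374345779419), (0.1406441479921341, 0.1203453466296196), 1.254570722579956)
```

```bash
cat > f.py <<'E'
from plant import manip
import numpy as np,sys
n=int(sys.argv[1]) if len(sys.argv)>1 else 5
R=[]
for i in range(n):
    manip.camera("wrist");o=manip.get_obs();R.append(np.r_[o["contact_force"],o["ee_pos"]*1e3])
R=np.array(R);print(round(o["t"],2),"F",R[:,:3].mean(0).round(2),"sd",R[:,:3].std(0).round(2),"pos",R[:,3:].mean(0).round(2),"torque",o["wrist_torque"].round(2))
E
python3 -m inch '[0.015,-0.0005,0,0,0,0, 0.015,0,0.005,0,0,0, 0,0,0.016,0,0,0, 0,0,0.02,0,0,0, 0,0,0.02,0,0,0, 0,0,0.016,0,0,0, 0,0,0.01,0,0,0, 0,0,0.003,0,0,0, 0,0,0,0,0,0, 0,0,0,0,0,0,0,0,0,0,0,0]'; python3 f.py 10
```

```text
t: 9.18
ee_pos: [0.5081, -0.1604, 0.1093]
tcp_rot: [[0.0, 1.0, 0.001], [1.0, -0.0, -0.001], [-0.001, 0.001, -1.0]]
contact_force: [-0.5, 0.0, -0.6]
grip_width: 0.224
9.68 F [ 0.01 -0.2  -1.25] sd [0.44 0.41 0.48] pos [ 507.82 -160.27  108.94] torque [0.02 0.02 0.06]
```

```bash
python3 -m inch '[0,0,0.002,0,0,0,0,0,0.002,0,0,0,0,0,0.002,0,0,0,0,0,0.002,0,0,0,0,0,0.002,0,0,0,0,0,0,0,0,0]'; python3 f.py 3; for i in 1; do python3 -m inch '[0,0,0.001,0,0,0,0,0,0,0,0,0]'; done; python3 f.py 3;  python3 -m inch '[0,0,0.001,0,0,0,0,0,0,0,0,0]'; python3 f.py 3
```

```text
t: 10.42
ee_pos: [0.5076, -0.1601, 0.0986]
tcp_rot: [[0.0, 1.0, -0.0], [1.0, -0.0, 0.0], [0.0, -0.0, -1.0]]
contact_force: [-0.3, -0.2, -1.1]
grip_width: 0.227
10.57 F [ 0.11  0.16 -0.74] sd [0.62 0.17 0.31] pos [ 507.74 -160.2    98.79] torque [ 0.02 -0.03  0.03]
t: 10.82
ee_pos: [0.5077, -0.1602, 0.0977]
tcp_rot: [[0.0, 1.0, -0.0], [1.0, -0.0, -0.0], [-0.0, -0.0, -1.0]]
contact_force: [-0.3, -0.2, -0.4]
grip_width: 0.222
10.97 F [-0.02 -0.09 -1.11] sd [0.5  0.45 0.34] pos [ 507.74 -160.19   97.81] torque [-0.01  0.02 -0.02]
t: 11.22
ee_pos: [0.5077, -0.1602, 0.0967]
tcp_rot: [[0.0, 1.0, -0.0], [1.0, -0.0, -0.0], [-0.0, -0.0, -1.0]]
contact_force: [-0.1, -0.6, -1.4]
grip_width: 0.228
11.38 F [-0.49  0.05 -1.45] sd [0.59 0.2  0.34] pos [ 507.7  -160.16   96.75] torque [-0.02  0.01 -0.04]
```

```bash
python3 -m inch '[0,0,0.0005,0,0,0,0,0,0,0,0,0]' >/dev/null; python3 f.py 2;  python3 -m inch '[0,0,0.0005,0,0,0,0,0,0,0,0,0]'>/dev/null; python3 f.py 2;  python3 -m inch '[0,0,0.0005,0,0,0,0,0,0,0,0,0]'>/dev/null; python3 f.py 2
```

```text
11.72 F [ 0.54 -0.33 -1.1 ] sd [0.08 0.36 0.  ] pos [ 507.73 -160.18   96.28] torque [-0.    0.03 -0.04]
12.07 F [-0.8  -0.65 -1.47] sd [0.86 0.2  0.02] pos [ 507.71 -160.18   95.77] torque [ 0.   -0.02  0.01]
12.43 F [-1.3   0.17  2.92] sd [0.28 0.26 0.47] pos [ 507.82 -160.23   95.58] torque [0.1 0.3 0. ]
```

```bash
python3 -m inch '[0,0,0.0003,0,0,0,0,0,0,0,0,0]' >/dev/null; python3 f.py 2;  python3 -m inch '[0,0,0.0003,0,0,0,0,0,0,0,0,0]'>/dev/null; python3 f.py 2
```

```text
12.78 F [-1.04  0.33  5.58] sd [0.41 1.03 0.06] pos [ 507.92 -160.26   95.33] torque [0.13 0.33 0.01]
13.12 F [-1.71  0.71  6.59] sd [0.67 0.03 0.39] pos [ 507.99 -160.3    95.28] torque [0.18 0.53 0.02]
```

```bash
python3 -m inch '[0,0,0.0003,0,0,0,0,0,0,0,0,0]' >/dev/null; python3 f.py 2;  python3 -m inch '[0,0,0.0003,0,0,0,0,0,0,0,0,0]'>/dev/null; python3 f.py 2
```

```text
13.47 F [-1.94  0.92  7.84] sd [0.27 0.1  0.36] pos [ 508.08 -160.34   95.19] torque [0.2  0.54 0.01]
13.82 F [-3.16  0.8  10.01] sd [0.22 0.02 0.08] pos [ 508.09 -160.38   95.12] torque [0.25 0.65 0.  ]
```

```bash
python3 -m inch '[0,0,0.0002,0,0,0,0,0,0,0,0,0]' >/dev/null; python3 f.py 2;  python3 -m inch '[0,0,0.0003,0,0,0,0,0,0,0,0,0]'>/dev/null; python3 f.py 2
```

```text
14.18 F [-2.26  0.59  8.99] sd [0.19 0.06 0.03] pos [ 508.28 -160.46   94.87] torque [0.21 0.61 0.02]
14.53 F [-2.    0.95  9.92] sd [0.14 0.24 0.16] pos [ 508.35 -160.5    94.76] torque [0.26 0.54 0.03]
```

```bash
python3 -m inch '[0,0,0.0003,0,0,0,0,0,0,0,0,0]' >/dev/null; python3 f.py 2;  python3 -m inch '[0,0,0.0003,0,0,0,0,0,0,0,0,0]'>/dev/null; python3 f.py 2;  python3 -m inch '[0,0,0.0003,0,0,0,0,0,0,0,0,0]'>/dev/null; python3 f.py 2
```

```text
14.88 F [-3.11  1.04 11.11] sd [0.04 0.06 0.13] pos [ 508.35 -160.52   94.7 ] torque [0.25 0.76 0.08]
15.22 F [-2.81  1.02 12.09] sd [0.56 0.11 0.27] pos [ 508.5  -160.56   94.47] torque [ 0.22  0.7  -0.05]
15.57 F [-3.31  1.05 13.51] sd [0.22 0.29 0.11] pos [ 508.54 -160.59   94.42] torque [0.32 0.82 0.  ]
```

```bash
python3 -m inch '[0.0004,-0.0008,0,0,0,0,0,0,0,0,0,0]' >/dev/null; python3 f.py 3;  python3 -m inch '[0,0,0.0002,0,0,0,0,0,0,0,0,0]'>/dev/null; python3 f.py 2
```

```text
15.97 F [-2.26  0.47 11.54] sd [0.27 0.66 0.5 ] pos [ 508.36 -160.46   94.46] torque [ 0.15  0.44 -0.06]
16.32 F [-2.56  0.4  12.52] sd [0.01 0.28 0.27] pos [ 508.42 -160.5    94.45] torque [0.18 0.56 0.  ]
```

```bash
python3 -m inch '[0,-0.0003,0.0003,0,0,0,0,0,0,0,0,0]' >/dev/null; python3 f.py 2;  python3 -m inch '[0.0001,-0.0003,0.0003,0,0,0,0,0,0,0,0,0]'>/dev/null; python3 f.py 2
```

```text
16.68 F [-1.89  1.12 14.38] sd [0.2  0.24 0.48] pos [ 508.37 -160.51   94.41] torque [ 0.25  0.58 -0.03]
17.02 F [-2.72  1.5  15.04] sd [0.36 0.35 0.13] pos [ 508.32 -160.52   94.38] torque [ 0.26  0.56 -0.04]
```

```bash
python3 -m inch '[0,0,-0.0005,0,0,0]' >/dev/null; python3 f.py 2; python3 - <<'E'
from plant import manip
import cv2,numpy as np
from h import *
c=manip.camera("wrist");np.savez("w4.npz",**c);P=cloud(c)
cv2.imwrite("pics/w4.png",cv2.resize(c["frame"][140:340,180:400],None,fx=3,fy=3,interpolation=cv2.INTER_CUBIC))
p0=np.array([.5063,-.1592])
r=np.hypot(P[...,0]-p0[0],P[...,1]-p0[1])
m=(r>.019)&(r<.027)&(P[...,2]>.035)&(P[...,2]<.06)
q=P[m];A=np.c_[q[:,:2]-p0,np.ones(len(q))];s=np.linalg.lstsq(A,q[:,2],rcond=None)[0];print("plate plane",len(q),s,np.median(q[:,2]))
m=(r>.036)&(r<.045)&(P[...,2]>.035)&(P[...,2]<.06)
q=P[m];A=np.c_[q[:,:2]-p0,np.ones(len(q))];s=np.linalg.lstsq(A,q[:,2],rcond=None)[0];print("base plane",len(q),s,np.median(q[:,2]))
c=dict(np.load("w3.npz"));P=cloud(c)
r=np.hypot(P[...,0]-p0[0],P[...,1]-p0[1])
for a,b in((0,.026),(.036,.045)):
    q=P[(r>=a)&(r<b)&(P[...,2]>.035)&(P[...,2]<.06)];A=np.c_[q[:,:2]-p0,np.ones(len(q))];print("before",np.linalg.lstsq(A,q[:,2],rcond=None)[0])
E
```

```text
17.25 F [-2.53  1.17 12.36] sd [0.1  0.54 0.11] pos [ 508.27 -160.47   94.46] torque [ 0.13  0.36 -0.04]
plate plane 1756 [ 0.00391692 -0.00333297  0.05119857] 0.05115581099395676
base plane 3633 [ 0.01726706 -0.01286932  0.04548189] 0.04493154284684639
before [ 0.00087334 -0.0005829   0.05251771]
before [ 0.01365083 -0.00116099  0.04518189]
```

View pics/w4.png

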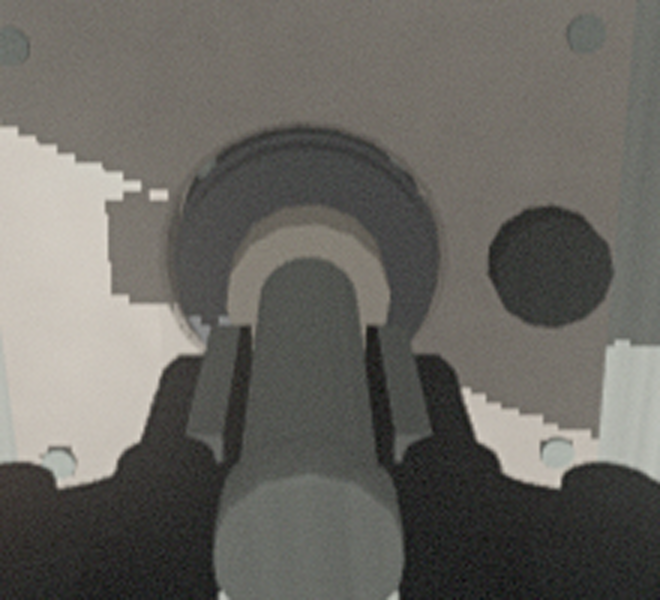

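The picture shows the plate level: the fitted slope is about 0.2–0.3°, and it has gone down 1.3 mm. The foot is centred on it (col 309, against 306 for the plate). I'll take out the side load, then go on.

```bash
python3 -m inch '[0.0004,-0.0008,0,0,0,0,0.0004,-0.0008,0,0,0,0,0,0,0,0,0,0]' ; python3 f.py 3;  python3 -m inch '[0,0,0.0003,0,0,0,0,0,0,0,0,0]'>/dev/null; python3 f.py 2
```

```text
t: 17.68
ee_pos: [0.5079, -0.1602, 0.0945]
tcp_rot: [[-0.0, 1.0, 0.007], [1.0, 0.0, -0.003], [-0.003, 0.007, -1.0]]
contact_force: [1.9, 0.6, 8.9]
grip_width: 0.227
17.82 F [ 1.44 -0.48  9.06] sd [0.32 0.16 0.39] pos [ 507.89 -160.27   94.51] torque [-0.12 -0.24 -0.03]
18.18 F [ 0.64 -0.76 11.62] sd [0.11 0.16 0.27] pos [ 507.92 -160.3    94.47] torque [-0.11 -0.12  0.02]
```

```bash
python3 -m inch '[0,0,0.0003,0,0,0,0,0,0,0,0,0]' >/dev/null; python3 f.py 2;  python3 -m inch '[0,0,0.0002,0,0,0,0,0,0,0,0,0]'>/dev/null; python3 f.py 2
```

```text
18.52 F [ 0.22 -0.3  12.11] sd [0.32 0.03 0.17] pos [ 507.94 -160.31   94.39] torque [-0.04 -0.06  0.03]
18.88 F [-0.11 -0.07 13.54] sd [0.42 0.08 0.13] pos [ 507.97 -160.33   94.36] torque [-0.02  0.02 -0.02]
```

```bash
python3 -m inch '[0,-0.0001,0.0002,0,0,0,0,0,0,0,0,0]' >/dev/null; python3 f.py 3;  python3 -m inch '[0,-0.0001,0.0002,0,0,0,0,0,0,0,0,0]'>/dev/null; python3 f.py 2
```

```text
19.27 F [-0.34  0.03 13.9 ] sd [0.5  0.26 0.25] pos [ 507.95 -160.33   94.23] torque [-0.02 -0.02  0.01]
19.62 F [-0.04  0.56 14.48] sd [0.45 0.26 0.62] pos [ 507.94 -160.35   94.19] torque [ 0.06  0.03 -0.02]
```

```bash
python3 -m inch '[0,-0.0001,0.0002,0,0,0,0,0,0,0,0,0]' >/dev/null; python3 f.py 3;  python3 -m inch '[0,-0.0001,0.0002,0,0,0,0,0,0,0,0,0]'>/dev/null; python3 f.py 2
```

```text
20.02 F [ 0.52  0.28 12.6 ] sd [0.29 0.19 0.21] pos [ 507.82 -160.27   93.7 ] torque [-0.02 -0.18  0.01]
20.38 F [ 2.69 -1.12  3.37] sd [0.16 0.41 0.12] pos [ 506.76 -159.87   91.94] torque [-0.23 -0.64  0.04]
```

```bash
python3 -m inch '[-0.0004,0.001,0.0005,0,0,0,0,0,0.0005,0,0,0,0,0,0,0,0,0]' >/dev/null; python3 f.py 2;  python3 -m inch '[0,0,0.0005,0,0,0,0,0,0.0005,0,0,0,0,0,0,0,0,0]'>/dev/null; python3 f.py 2; python3 -m inch '[0,0,0.0005,0,0,0,0,0,0.0005,0,0,0,0,0,0,0,0,0]'>/dev/null; python3 f.py 2
```

```text
20.85 F [-0.01 -0.5  -0.54] sd [0.72 0.18 0.25] pos [ 503.72 -158.57   88.61] torque [ 0.03 -0.06 -0.06]
21.32 F [ 0.03  0.08 -0.88] sd [0.2  0.39 0.16] pos [ 505.33 -159.28   88.81] torque [ 0.    0.02 -0.03]
21.8 F [-0.66 -0.07 -0.8 ] sd [0.19 0.54 0.1 ] pos [ 505.31 -159.27   87.77] torque [-0.03  0.03 -0.02]
```

```bash
python3 -m inch '[-0.0009,0.0024,0,0,0,0,0,0,0.0005,0,0,0,0,0,0,0,0,0]' >/dev/null; python3 f.py 2;  python3 -m inch '[0,0,0.0005,0,0,0,0,0,0,0,0,0]'>/dev/null; python3 f.py 2; python3 -m inch '[0,0,0.0005,0,0,0,0,0,0,0,0,0]'>/dev/null; python3 f.py 2
```

```text
22.27 F [-0.28 -0.17 -0.65] sd [0.59 0.66 0.02] pos [ 507.86 -160.24   87.34] torque [-0.01 -0.06 -0.02]
22.62 F [-0.14  0.58 -0.2 ] sd [0.6  0.32 0.  ] pos [ 507.78 -160.2    86.86] torque [-0.05 -0.01 -0.04]
22.98 F [-0.59  0.61  4.03] sd [0.79 0.17 0.43] pos [ 507.81 -160.21   86.58] torque [ 0.15  0.33 -0.1 ]
```

```bash
python3 -m inch '[0,0,0.0003,0,0,0,0,0,0,0,0,0]' >/dev/null; python3 f.py 2;  python3 -m inch '[0,0,0.0003,0,0,0,0,0,0,0,0,0]'>/dev/null; python3 f.py 2; python3 -m inch '[0,0,0.0003,0,0,0,0,0,0,0,0,0]'>/dev/null; python3 f.py 2
```

```text
23.32 F [-1.74  0.76  6.67] sd [0.16 0.67 0.51] pos [ 507.84 -160.23   86.57] torque [ 0.15  0.5  -0.  ]
23.68 F [-2.08  0.68  8.03] sd [0.3  0.45 0.3 ] pos [ 507.86 -160.24   86.57] torque [ 0.21  0.66 -0.02]
24.02 F [-3.28  1.02 10.65] sd [0.16 0.38 0.28] pos [ 507.9  -160.28   86.55] torque [ 0.31  0.78 -0.02]
```

```bash
python3 -m inch '[0.0004,-0.0009,0,0,0,0,0,0,0,0,0,0]' >/dev/null; python3 f.py 2;  python3 -m inch '[0,0,0.0003,0,0,0,0,0,0,0,0,0]'>/dev/null; python3 f.py 3
```

```text
24.38 F [-1.52 -0.01  8.22] sd [0.14 0.05 0.85] pos [ 507.76 -160.19   86.57] torque [0.06 0.41 0.03]
24.77 F [-2.26  1.17 10.53] sd [0.26 0.42 0.25] pos [ 507.78 -160.22   86.55] torque [0.23 0.6  0.  ]
```

```bash
python3 -m inch '[0,0,0.0001,0,0,0,0,0,0,0,0,0,0,0,0,0,0,0,0,0,0,0,0,0,0,0,0,0,0,0]' | grep -E "t:|force"; python3 f.py 3;python3 -m inch '[0,0,0,0,0,0,0,0,0,0,0,0,0,0,0,0,0,0]' | grep -E "t:|force|ee"; python3 f.py 3; python3 - <<'E'
from plant import manip
import cv2,numpy as np
from h import *
c=manip.camera("wrist");np.savez("w5.npz",**c);P=cloud(c)
cv2.imwrite("pics/w5.png",cv2.resize(c["frame"][140:340,180:400],None,fx=3,fy=3,interpolation=cv2.INTER_CUBIC))
p0=np.array([.5063,-.1592])
r=np.hypot(P[...,0]-p0[0],P[...,1]-p0[1])
for a,b in((.019,.027),(.036,.045)):
    q=P[(r>=a)&(r<b)&(P[...,2]>.03)&(P[...,2]<.05)];A=np.c_[q[:,:2]-p0,np.ones(len(q))];print(len(q),np.linalg.lstsq(A,q[:,2],rcond=None)[0],np.median(q[:,2]))
E
```

```text
t: 25.4
tcp_rot: [[-0.0, 1.0, 0.002], [1.0, 0.0, -0.001], [-0.001, 0.002, -1.0]]
contact_force: [-2.1, 1.0, 11.2]
25.55 F [-1.87  0.83 11.31] sd [0.43 0.19 0.14] pos [ 507.81 -160.24   86.56] torque [ 0.22  0.56 -0.04]
t: 25.92
ee_pos: [0.5078, -0.1603, 0.0866]
tcp_rot: [[0.0, 1.0, 0.002], [1.0, -0.0, -0.001], [-0.001, 0.002, -1.0]]
contact_force: [-2.4, 1.1, 11.8]
26.07 F [-2.1   0.77 11.17] sd [0.2  0.14 0.63] pos [ 507.78 -160.21   86.54] torque [ 0.19  0.59 -0.05]
1757 [ 0.00096427 -0.00109823  0.04332465] 0.043295346574341614
3695 [ 0.00163132 -0.00221087  0.04495732] 0.04488052352372046
```

View pics/w5.png

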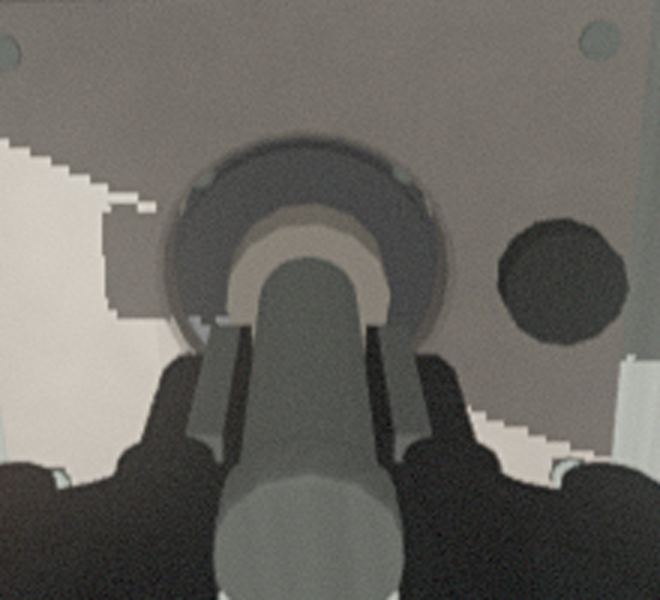

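The plate is level: top at 43.3 mm, 1.6 mm below the base face. It is rigid from 6 to 12 N, so it is on the seat, and it has been held at about 12.4 N for over 1 s. I'll retract and work out the holder centre from w2.

```bash
python3 -m inch '[0,0,-0.0005,0,0,0,0,0,-0.001,0,0,0,0,0,-0.003,0,0,0,-0.0004,0.001,-0.015,0,0,0,0,0,-0.025,0,0,0,0,0,-0.03,0,0,0,0,0,-0.025,0,0,0,0,0,-0.01,0,0,0,0,0,0,0,0,0]'
python3 - <<'E'
import numpy as np,cv2
from scipy.optimize import minimize
from h import *
c=dict(np.load("w2.npz"));P=cloud(c)
m=(abs(P[...,0]-.568)<.045)&(abs(P[...,1]-.157)<.045)
q=P[m&(P[...,2]>.014)&(P[...,2]<.022)];print(len(q),np.median(q[:,2]))
f=lambda x:np.abs(np.hypot(q[:,0]-x[0],q[:,1]-x[1])-.0255).mean()
r=minimize(f,[.568,.157],method="Nelder-Mead");print("collar cam",r.x,r.fun)
print("pix est",pt(c,283.5,184.75,.018))
q=P[m&(P[...,2]>.0035)&(P[...,2]<.009)];print("plate rect",cv2.minAreaRect(q[:,:2].astype(np.float32)))
print("offset from shaft cam",r.x-np.array([.5667,.1566]))
E
python3 f.py 2
```

```text
t: 27.25
ee_pos: [0.5083, -0.1604, 0.1951]
tcp_rot: [[-0.0, 1.0, 0.001], [1.0, 0.0, -0.001], [-0.001, 0.001, -1.0]]
contact_force: [-0.8, 0.1, -0.9]
grip_width: 0.226
699 0.01766940930621519
collar cam [0.56645252 0.15783342] 0.0012995432794230528
pix est [0.5674303  0.16065233 0.018     ]
plate rect ((0.5664764046669006, 0.15721799433231354), (0.0801427811384201, 0.08001050353050232), 82.7928695678711)
offset from shaft cam [-0.00024748  0.00123342]
27.35 F [-0.16 -0.44 -1.85] sd [0.28 0.08 0.21] pos [ 507.5  -160.03  193.88] torque [ 0.01 -0.07  0.05]
```

```bash
python3 -m inch '[0.0196,0.0038,0,0,0,0, 0.0396,0.0075,0,0,0,0, 0.0396,0.0075,0,0,0,0, 0.0396,0.0075,0,0,0,0, 0.0396,0.0075,0,0,0,0, 0.0396,0.0075,0,0,0,0, 0.0396,0.0075,0,0,0,0, 0.0396,0.0075,0,0,0,0, 0.02,0.004,0.008,0,0,0, 0,0,0.008,0,0,0, 0,0,0,0,0,0, 0,0,0,0,0,0]'
python3 - <<'E'
from plant import manip
import cv2,numpy as np
from h import *
from scipy.optimize import minimize
c=manip.camera("wrist");np.savez("w6.npz",**c);e=manip.get_obs()["ee_pos"];P=cloud(c);print(e)
m=(abs(P[...,0]-e[0])<.02)&(abs(P[...,1]-e[1])<.03)
for a in np.arange(-.05,.0,.006):
    q=P[m&(P[...,2]>e[2]+a)&(P[...,2]<=e[2]+a+.006)]
    if len(q)>20:print(a.round(3),len(q),((q[:,0].min()+q[:,0].max())/2).round(4),np.percentile(q[:,1],95).round(4))
m=(abs(P[...,0]-.568)<.045)&(abs(P[...,1]-.157)<.045)
q=P[m&(P[...,2]>.014)&(P[...,2]<.022)]
r=minimize(lambda x:np.abs(np.hypot(q[:,0]-x[0],q[:,1]-x[1])-.0255).mean(),[.568,.157],method="Nelder-Mead");print("collar",r.x)
q=P[m&(P[...,2]>.0035)&(P[...,2]<.009)];print("plate rect",cv2.minAreaRect(q[:,:2].astype(np.float32)))
q=P[m&(P[...,2]>e[2]-.05)&(P[...,2]<e[2]-.022)];print("foot zmin",np.percentile(q[:,2],2)-e[2])
E
```

```text
t: 28.85
ee_pos: [0.5679, 0.1555, 0.1784]
tcp_rot: [[0.002, 1.0, -0.001], [1.0, -0.002, -0.0], [-0.001, -0.001, -1.0]]
contact_force: [0.4, -0.1, -1.3]
grip_width: 0.222
[0.56815539 0.15555241 0.17864918]
-0.044 105 0.5669 0.1729
-0.038 149 0.5669 0.173
-0.032 1007 0.5666 0.1718
-0.026 126 0.5666 0.1662
-0.02 126 0.5664 0.1664
-0.014 143 0.5667 0.1663
-0.008 166 0.5666 0.1664
-0.002 202 0.5669 0.1666
collar [0.56655374 0.15788788]
plate rect ((0.5664640665054321, 0.15734583139419556), (0.0797186866402626, 0.07997988909482956), 82.76678466796875)
foot zmin -0.04138366728344353
```

```bash
python3 -m inch '[0.0012,0,0.01,0,0,0,0,0,0.02,0,0,0,0,0,0.025,0,0,0,0,0,0.025,0,0,0,0,0,0.018,0,0,0,0,0,0.012,0,0,0,0,0,0.008,0,0,0,0,0,0.006,0,0,0,0,0,0,0,0,0,0,0,0,0,0,0]' ; python3 f.py 2
```

```text
t: 30.15
ee_pos: [0.5686, 0.1579, 0.055]
tcp_rot: [[0.0, 1.0, 0.001], [1.0, -0.0, 0.0], [0.0, 0.001, -1.0]]
contact_force: [-1.1, -0.3, -1.9]
grip_width: 0.228
30.25 F [ 0.25  0.04 -1.25] sd [0.13 0.28 0.3 ] pos [568.67 157.9   55.07] torque [-0.03 -0.01 -0.02]
```

```bash
python3 -m inch '[-0.0008,-0.0005,0.002,0,0,0,0,0,0.001,0,0,0,0,0,0.001,0,0,0,0,0,0.0005,0,0,0,0,0,0,0,0,0]' >/dev/null; python3 f.py 2; python3 -m inch '[0,0,0.0005,0,0,0,0,0,0.0005,0,0,0,0,0,0,0,0,0]' >/dev/null; python3 f.py 2
```

```text
30.98 F [-0.05  0.15 -1.49] sd [0.1  0.21 0.01] pos [567.66 157.02  49.97] torque [ 0.03 -0.    0.04]
31.45 F [-1.42 -0.18  1.  ] sd [0.04 0.49 0.3 ] pos [567.69 157.02  49.2 ] torque [-0.06  0.2   0.05]
```

Contact comes at 49.2 mm, the same height as at the pick-up. I'll release slowly, check, then retreat.

```bash
python3 -m inch '[0,0,0,0,0,0,0,0,0,0,0,0,0,0,0,0,0,0,0,0,0,0,0,0]' 0.45 ; python3 -m inch '[0,0,0,0,0,0,0,0,0,0,0,0,0,0,0,0,0,0,0,0,0,0,0,0,0,0,0,0,0,0]' 1; python3 -m inch '[0,0,-0.01,0,0,0,0,0,-0.025,0,0,0,0,0,-0.03,0,0,0,0,0,-0.03,0,0,0,0,0,-0.03,0,0,0,0,0,-0.03,0,0,0,0,0,-0.03,0,0,0,0,0,-0.01,0,0,0,0,0,0,0,0,0]'
python3 - <<'E'
from plant import manip
import cv2,numpy as np
from h import *
for i in range(10): manip.camera("wrist")
c=manip.camera("wrist");P=cloud(c);np.savez("w7.npz",**c)
t=manip.camera("top");S=manip.camera("side");np.savez("t7.npz",**t)
q=P[(P[...,2]>.09)&(P[...,2]<.105)&(abs(P[...,0]-.567)<.03)&(abs(P[...,1]-.157)<.03)];print("knob",len(q),np.median(q,axis=0),q.min(0),q.max(0))
A=c["frame"][60:260,180:400]
B=S["frame"][170:370,190:410]
D=t["frame"][140:275,195:375]
f=lambda x:cv2.resize(x,(400,int(400*x.shape[0]/x.shape[1])),interpolation=cv2.INTER_CUBIC)
cv2.imwrite("pics/end.png",np.hstack([f(A)[:300],f(D)[:300]]) )
cv2.imwrite("pics/end2.png",f(S["frame"]))
cv2.imwrite("pics/end.png",np.vstack([np.hstack([f(A)[:300],f(D)[:300]]),np.hstack([f(B)[:300],f(S["frame"])[:300]])]))
print(manip.get_obs()["t"],manip.get_obs()["ee_pos"])
P=cloud(t);p0=np.array([.507,-.1597]);r=np.hypot(P[...,0]-p0[0],P[...,1]-p0[1]);print("plate z top cam",np.nanmedian(P[r<.024][:,2]),np.nanmedian(P[(r>.036)&(r<.045)][:,2]))
E
```

```text
t: 31.95
ee_pos: [0.5677, 0.157, 0.0489]
tcp_rot: [[0.0, 1.0, 0.0], [1.0, -0.0, -0.0], [-0.0, 0.0, -1.0]]
contact_force: [-0.4, -0.2, 0.5]
grip_width: 0.448
t: 32.58
ee_pos: [0.5677, 0.157, 0.049]
tcp_rot: [[0.0, 1.0, 0.0], [1.0, -0.0, -0.0], [-0.0, 0.0, -1.0]]
contact_force: [0.2, -0.5, 0.9]
grip_width: 0.999
t: 33.7
ee_pos: [0.568, 0.1571, 0.2445]
tcp_rot: [[-0.0, 1.0, 0.001], [1.0, 0.0, 0.0], [0.0, 0.001, -1.0]]
contact_force: [-0.6, 0.8, -0.7]
grip_width: 1.001
knob 502 [0.56672562 0.15888461 0.09782957] [0.55491586 0.14624403 0.09072163] [0.57859772 0.16982772 0.09999142]
34.35 [0.56763901 0.1570367  0.24390129]
plate z top cam 0.0433492144723685 0.04521782083410586
```

View pics/end.png

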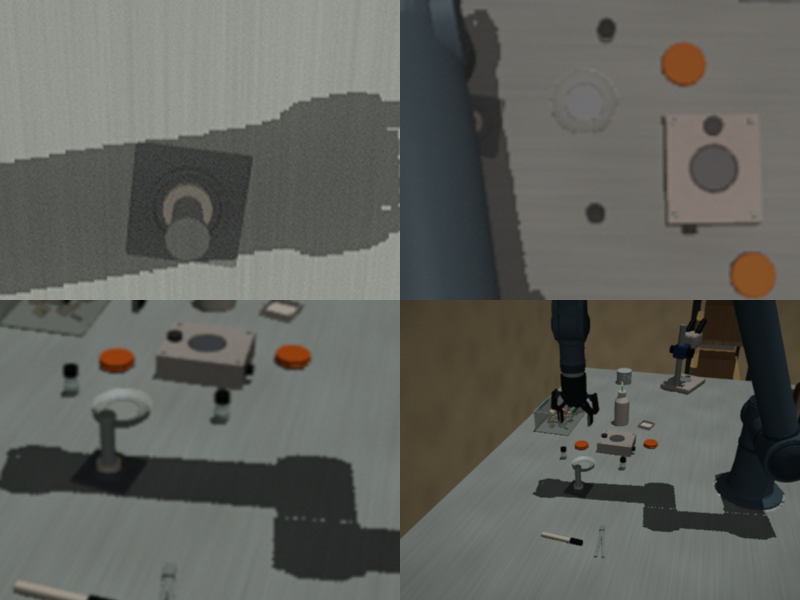

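The pusher stands upright in the collar (wrist view, knob at (187,240)). The plate is sunk in the recess, and the vials, dish, marker and tweezers look unmoved. I'm handing in now.

```bash
python3 -c "
from plant import manip
print(manip.finish_job())"
```

```text
the job is handed in; nothing more can be done
None
```

The plate is pressed fully home on its seat, the pusher is back upright in its holder, and the job was handed in at about 34 s of the 61 s allowed.

- **Pressing:** The plate snapped past the balls at about 16 N. The highest reading I took was about 16.5 N, corrected for the pusher's weight. That is slightly above the stated 7–15 N, but under the 20 N limit. The first push built up a side load and stalled after 1.3 mm, so I took the side load out and pressed again. I only read the force at intervals, so a brief peak between readings would not show.
- **Seating:** On the seat the force rose from 6 to 12 N with almost no movement. I held it at about 12–12.5 N for a little over a second. The plate was level, within about 0.1°. Its top was 1.6 mm below the base's top by the wrist camera, and 1.9 mm by the top camera after release.
- **Final checks:** The pusher's knob top is at 97.8 mm (98 mm expected) and the shaft stands in the collar. The gripper is open and about 145 mm above the knob. In the last pictures the bystanders look unmoved; I compared them by eye only and did not measure their positions. The arm hid part of the last top view, but the pusher there was clear in the side and wrist views.

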